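# Flip out the field monitor's leg, stand it up and hold it plumb

## Robot

A 6-joint arm with a two-finger parallel gripper is mounted at the origin on the work surface. World frame = base frame: x ahead of the robot, y to its left, z up, the work surface at z = 0. Lengths are in m, angles in rad, forces in N, time in s.
With the tool pointing down it reaches from about 0.425 to 0.925 m from the base axis. Payload 12.5 kg.
Tool frame: the origin (TCP) lies midway between the tips of the shut fingers; the grasp point (between the pads) lies 19 mm behind it; z points along the fingers, y is the line along which they close (so a half turn about z gives the same grasp; the last joint's range is limited). The gripper opens to 85 mm and grips with 20 to 120 N. Pads are 22 mm wide; open, the fingers measure 114 mm over their backs; the gripper's body (76 mm by 85 mm) begins 54 mm behind the grasp point. The pads swing forward as they close: fully open they stand 13 mm farther back than shut.
Start: joints at [1.204, 0.491, 1.559, -0, 1.092, -0.106], TCP at [0.161, 0.604, 0.231] pointing down, gripper open.
Joint ranges: [-3.1, 3.1], [-0.84, 2.19], [0.05, 2.79], [-1.13, 4.28], [0.06, 2.93], [-2.69, 2.69]. Speed limits (rad/s): [2.22, 2.22, 2.79, 3.14, 3.14, 3.14].

## Interface

Orientations are given as a rotation vector (axis times angle).
In Python, from plant import env, cams gives the robot as it stands.
- The arm moves only by the tool play_rows, never from a script. Its argument "deltas" is a list that holds one entry, the list of rows, each a list of 7 numbers: the shift along the world's x, y, z in mm, then the turn, a rotation vector about the world's x, y, z in degrees, then the finger opening in mm, from 0 to 85.4. A call has 1 to 20 rows; each row is the pose to reach, as a shift and turn from the pose commanded when the call began; what a row does not reach only later rows make up. A row lasts 1/12 s, in which the tool goes at most 41.7 mm and 7.16 degrees, less where a joint would pass 70% of its speed; a pose out of reach is approached as far as the arm can. A call with a gripper value outside its range is refused whole. The fingers move at their own pace and stop on an object; "newtons" is the grip in N (left out, the last holds). Time passes only in rows, so rows that repeat a pose let the fingers close. It gives the time, the measured TCP pose, the force, the opening and the grip force at its end, in the units of the state.
- env.get_state(): the state, without advancing time (a new reading comes with each control period).
- cams.capture(name): name is "side" or "top" or "wrist"; returns the picture (384x512x3 uint8, red, green, blue); there is no depth.
- cams.get_calibration(name): a dict with "fovy" (degrees; the focal length in pixels is half the picture's height over the tangent of half this angle, whatever the lens; pixels are square), "cx", "cy" (the principal point, pixels), "origin" and "rotation" of the camera in the world; the wrist camera has in their place "tool_from_camera" (4x4, takes a point from camera to tool coordinates, whose origin is the TCP and whose axes are the flange's). Camera axes: x right, y down, z forward; pixel columns grow to the right and rows downward; lengths in m; the calibration is good to about 2 mm. The wrist camera is an equidistant fisheye: a pixel r from the principal point sees the ray r / f radians off the axis. A picture is of the moment at which its call begins: read the wrist's pose just before it. get_calibration takes no time and is no camera call.
- env.close_job(): hands the job in; it is judged then, once.
Trained networks look in the newest picture that a camera, given by its name, has taken for a name from the list of things; names that differ only in an ending like _2 or _b are one class to them, and where a whole thing is asked for, a point or a joint stands for the part that bears it (a point fixed in the world has none). Each returns a list of dicts, best first, with "score" (0 to 1); they miss things now and then, are a little off and sometimes report something else, mostly with a low value. They report only what shows in the picture. A call takes as long as a camera call.
- cams.recognise(camera, thing): "position" ([x, y, z] in m, in world coordinates, good to about 4 mm: the middle of the surface that is visible of it).
- cams.pinpoint(camera, thing): "position" ([x, y, z] in m, in world coordinates, good to about 4 mm: a listed point, or the origin of a listed thing).
The state is a dict: "time_s": time; "joints": joint angles; "qd": joint speeds; "joint_efforts": joint torques, N m; "tcp_pos": TCP position; "orientation": TCP orientation; "wrist_force": force on the tool from outside, world axes, zero at the start; "wrist_torque": the same for the moment, N m; "gripper_width": finger opening in m; "grip_force": force on a finger pad.
Only numpy, scipy, OpenCV 4.12 (cv2) and the standard library are available. Lean on these libraries where they do the work, as an engineer would, in place of code of your own. Each camera call takes 0.05 s, during which the arm holds its last target. There are 200 camera calls.

## Task

The caged field monitor lies on its face on the bench mat: while it lies there, flip the folding leg on its back over centre until it springs fully open. Then take the monitor by the carrying tube at the top of its cage, bring it up to stand straight upright on its two lower rubber corners on the mat, without banging it down, and finish while still gripping it plumb, not leaning back on its leg, so that a colleague can plug in the leads (it cannot stand alone). Leave the other things on the bench where they lie.

Things in the scene. Friction and masses are not known exactly. Their poses are not given: they have to be found in the camera images.
- monitor: Field monitor (black housing) in a rectangular cage of 14 mm aluminium tube, rubber ball guards (radius 22 mm) on its 4 corners; 0.8 kg. Starts on its face. Origin: middle of the rectangle, at the guards' lowest level (mat height). x: to the carrying tube (points up when upright); y: along the tubes; z: out of its back. Tube centre lines: x = +-90, y = +-115, z = 22 mm. Mass centre near x -14.
- top_tube (a point): Middle of the carrying tube (14 mm thick, along the monitor's y, bare for 150 mm), on its centre line: 24 mm above the bench at the start, 204 mm when upright. 43 mm of free space lies between it and the housing, which spans x -75 to 40, y +-90, z 10 to 32 mm of the monitor's frame. Pinched across, the round tube turns between the pads if gripped lightly (25 N).
- leg (a joint): Leg angle (rad): 0 = folded flat along the back (start), 1.9 = fully open at its stop. Its spring flips over centre: below 0.95 it pulls back to folded, above 0.95 it pushes on to open (about 1 N at the foot bar near either end, plus the leg's 0.07 kg). Opening takes the foot bar from the carrying-tube side out from the back and over towards the bottom tube.
- leg_foot (a point): Middle of the leg's foot bar, on its centre line: free end of the U-shaped steel leg, a cross bar along the monitor's y with a rubber sleeve 10 mm thick, 90 mm long; side rods 8 mm thick at y = +-61 mm. 90 mm from the hinge axis. Folded it lies at x = 35, z = 50 mm of the monitor's frame, its centre 18 mm above the housing's back and 52 mm above the bench.
- leg_hinge (a point): Middle of the leg's hinge axis, which runs along the monitor's y, fixed to it at x = -55, y = 0, z = 50 mm. A hump on the housing's back between the leg's rods spans x -70 to 5, y +-44 mm, up to z = 47 mm.
- foot_left (a point): Centre of the lower rubber guard at the monitor's +y side (x = -90, y = 115, z = 22 mm in its frame; radius 22 mm): 24 mm above the bench when the guard touches the mat.
- foot_right (a point): Centre of the lower rubber guard at the monitor's -y side (x = -90, y = -115, z = 22 mm in its frame; radius 22 mm): 24 mm above the bench when the guard touches the mat.
- mat: Grey bench mat, 440 mm (x) by 500 mm (y), 2 mm thick, fixed to the bench. Origin: middle of its underside, at bench height.
- multimeter: Bystander: hand-held multimeter in a yellow holster, 175 x 84 x 36 mm, lying face up. Origin: middle of its underside.
- battery: Bystander: black camera battery brick, 135 x 95 x 51 mm. Origin: middle of its underside.
- spool: Bystander: solder spool standing on end, 56 mm diameter, 46 mm high. Origin: middle of its underside.
- driver: Bystander: screwdriver with black handle, 190 mm long, lying on the mat by its far edge. Origin: on the mat under its middle.

How it is judged:
By the outcome, as a careful person would: the job done as asked, in the order asked, and still so for the second after the job is handed in, while the arm keeps its last pose, push and grip.
It also fails if it takes over 64 s, if anything falls off the work surface, if the arm or the gripper's body presses on something with over 40 N, if the wrist force passes 120 N, or if a joint passes its speed limit or range.

## Working session

There is one attempt and no reset: what is moved stays moved. The work goes in short steps, Python scripts to look and compute and a tool call to move; the robot and the scene stay as the last step left them, time stands still between calls to the robot, and variables do not carry over. Pictures are saved under pics/ and viewed, at most 10 in all, crops included, and the job is handed in when it is done.

Besides the shell and the picture viewer there is one more tool, called as a command line: name --argument value ..., lists and objects as JSON in quotes. play_rows: Moves the arm, as the interface text tells. Its arguments: {"type":"object","properties":{"deltas":{"type":"array"},"newtons":{"type":"number"}},"required":["deltas"]}

```bash
mkdir -p pics; ls; python3 - <<'E'
from plant import env,cams
import cv2,numpy as np
s=env.get_state(); print(s['time_s'],s['tcp_pos'],s['orientation'],s['wrist_force'])
ims=[]
for c in ['top','side']:
    im=cams.capture(c); ims.append(im)
    k=cams.get_calibration(c); print(c,k['fovy'],np.round(k['origin'],3),np.round(k['rotation'],2).tolist())
    for t in ['monitor','top_tube','leg_foot','leg_hinge','foot_left','foot_right','mat','battery','multimeter','spool','driver']:
        r=cams.pinpoint(c,t)
        print(t,[(round(d['score'],2),np.round(d['position'],3).tolist()) for d in r[:2]])
cv2.imwrite('pics/a.png',cv2.resize(np.vstack(ims),(512,768))[:,:,::-1][:384]);cv2.imwrite('pics/b.png',ims[1][:,:,::-1])
E
```

```text
pics
0.0 [0.16105453 0.60366471 0.23073447] [-4.08459768e-01 -3.11466258e+00  1.67109056e-03] [ 0.762793   -0.46326359 -0.02299294]
top 51.800494152849375 [0.414 0.102 1.165] [-2.12, 2.17, -0.18]
monitor [(0.84, [0.531, -0.148, 0.003]), (0.27, [0.734, -0.056, 0.005])]
top_tube [(0.55, [0.618, -0.181, 0.022])]
leg_foot [(0.63, [0.564, -0.161, 0.056])]
leg_hinge [(0.9, [0.48, -0.128, 0.05]), (0.59, [0.617, -0.182, 0.023])]
foot_left [(0.63, [0.491, -0.01, 0.024]), (0.28, [0.536, -0.15, 0.001])]
foot_right [(0.65, [0.402, -0.223, 0.022])]
mat []
battery [(0.63, [0.563, -0.161, 0.052]), (0.57, [0.569, -0.478, 0.0])]
multimeter [(0.9, [0.448, 0.194, 0.0]), (0.34, [0.566, -0.476, -0.001])]
spool [(0.67, [0.684, -0.404, 0.002])]
driver [(0.66, [0.732, -0.059, 0.006])]
side 52.35137245525019 [ 0.536 -0.892  0.706] [-2.15, 0.07, -0.01]
monitor [(0.73, [0.53, -0.147, 0.0]), (0.56, [0.479, -0.124, 0.051])]
top_tube [(0.72, [0.614, -0.18, 0.022])]
leg_foot [(0.6, [0.566, -0.155, 0.053])]
leg_hinge [(0.67, [0.48, -0.126, 0.052])]
foot_left [(0.91, [0.49, -0.008, 0.022])]
foot_right [(0.78, [0.405, -0.219, 0.024])]
mat []
battery []
multimeter [(0.88, [0.442, 0.195, -0.001])]
spool [(0.8, [0.682, -0.405, -0.004])]
driver [(0.67, [0.73, -0.058, 0.002])]
```

View pics/a.png

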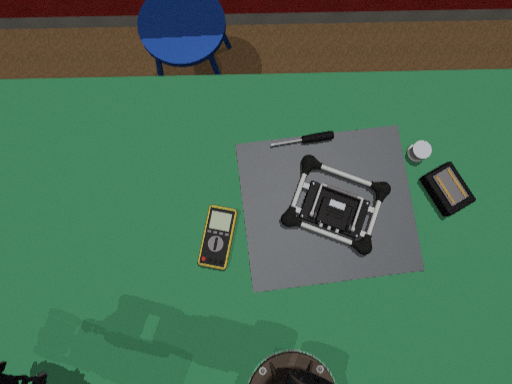

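View pics/b.png

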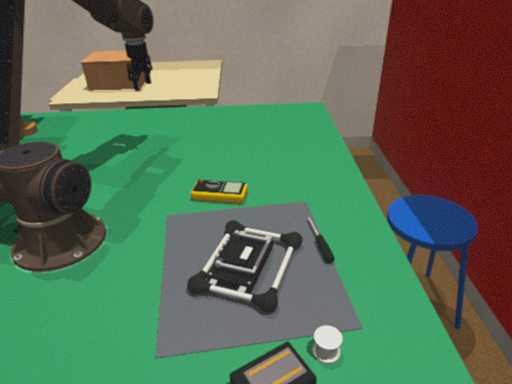

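The monitor lies at about (0.531, -0.147) with its x axis at about -22°. Network points from both cameras agree with the pictures: top view has the monitor at about (335,205), side view at about (245,265), and the carrying tube faces away from the robot. First I move above the foot bar.

play_rows --deltas '[[[340,-304,0,0,0,-50,26],[340,-304,0,0,0,-50,26],[340,-304,0,0,0,-50,26],[340,-304,0,0,0,-50,26],[340,-304,0,0,0,-50,26],[340,-304,0,0,0,-50,26],[340,-304,0,0,0,-50,26],[340,-304,0,0,0,-50,26],[340,-304,0,0,0,-50,26],[340,-304,0,0,0,-50,26],[340,-304,0,0,0,-50,26],[403,-764,-70,0,0,-97,26],[403,-764,-70,0,0,-97,26],[403,-764,-70,0,0,-97,26],[403,-764,-70,0,0,-97,26],[403,-764,-70,0,0,-97,26],[403,-764,-70,0,0,-97,26],[403,-764,-70,0,0,-97,26],[403,-764,-70,0,0,-97,26],[403,-764,-70,0,0,-97,26]]]' --newtons 20

```text
time_s: 2.87
tcp_pos: [0.5514, -0.0696, 0.1753]
orientation: [2.604, 1.757, 0.001]
wrist_force: [1.0, 0.9, 0.6]
gripper_width: 0.0261
grip_force: 0.0
```

play_rows --deltas '[[[10,-78,-12,0,0,0,26],[10,-78,-12,0,0,0,26],[10,-78,-12,0,0,0,26],[10,-78,-12,0,0,0,26],[10,-78,-12,0,0,0,26]]]'

```text
time_s: 3.28
tcp_pos: [0.5612, -0.1453, 0.1633]
orientation: [-2.604, -1.757, 0.0]
wrist_force: [0.4, 1.2, 0.2]
gripper_width: 0.0257
grip_force: 0.0
```

```bash
cat > look.py <<'E'
from plant import env,cams
import cv2,numpy as np,sys
def pose():
    s=env.get_state(); print(round(s['time_s'],2),np.round(s['tcp_pos'],4),np.round(s['orientation'],3),np.round(s['wrist_force'],1),s['gripper_width'],s['grip_force'],np.round(s['joints'],2)); return s
def look(cam,things,save=None):
    im=cams.capture(cam)
    for t in things:
        r=cams.pinpoint(cam,t); print(cam,t,[(round(d['score'],2),np.round(d['position'],4).tolist()) for d in r[:2]])
    if save: cv2.imwrite('pics/'+save,im[:,:,::-1])
E
python3 - <<'E'
from look import *
pose(); look('wrist',['leg_foot','top_tube','leg_hinge'],'c.png')
E
```

```text
3.28 [ 0.5612 -0.1453  0.1633] [-2.604 -1.757  0.   ] [0.4 1.2 0.2] 0.025709417307143708 0.0 [-0.37  0.5   1.75  0.    0.89  0.02]
wrist leg_foot [(0.96, [0.5661, -0.16, 0.0486]), (0.25, [0.6177, -0.1789, 0.0268])]
wrist top_tube [(0.87, [0.6181, -0.1787, 0.0255])]
wrist leg_hinge [(0.81, [0.4787, -0.1265, 0.0457])]
```

View pics/c.png

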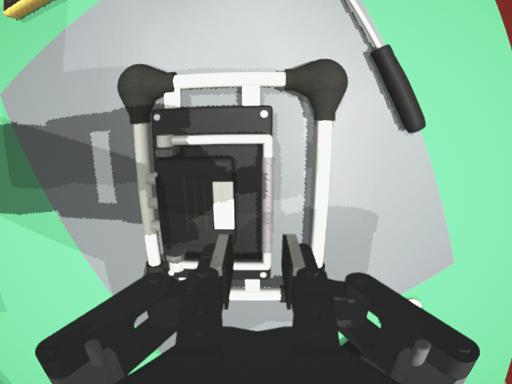

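The wrist view shows the foot bar at about (268,200), just inside the carrying tube side rail at about (322,190), with the fingers straddling it. I go down and pinch it.

play_rows --deltas '[[[5,-14,0,0,0,0,26],[5,-14,-40,0,0,0,26],[5,-14,-70,0,0,0,26],[5,-14,-95,0,0,0,26],[5,-14,-110,0,0,0,26],[5,-14,-120,0,0,0,26],[5,-14,-120,0,0,0,26],[5,-14,-120,0,0,0,26],[5,-14,-120,0,0,0,4],[5,-14,-120,0,0,0,4],[5,-14,-120,0,0,0,4],[5,-14,-120,0,0,0,4],[5,-14,-120,0,0,0,4],[5,-14,-120,0,0,0,4]]]' --newtons 20

```text
time_s: 4.65
tcp_pos: [0.5669, -0.1597, 0.0444]
orientation: [2.602, 1.757, 0.002]
wrist_force: [-0.7, 1.6, 7.5]
gripper_width: 0.0092
grip_force: 20.9
```

play_rows --deltas '[[[-0.5,0,9,0,0,0,4],[-1.7,0.7,18,0,0,0,4],[-4,1.5,27,0,0,0,4],[-6.6,2.7,35,0,0,0,4],[-10.3,4.2,43,0,0,0,4],[-14.6,5.9,51,0,0,0,4],[-20,8,58,0,0,0,4],[-25.3,10.2,64.6,0,0,0,4],[-31.6,12.8,70.5,0,0,0,4],[-38.4,15.5,75.7,0,0,0,4],[-45.6,18.5,80.2,0,0,0,4],[-53,21.5,84,0,0,0,4],[-61,24.7,86.7,0,0,0,4],[-69,28,88.7,0,0,0,4],[-77.5,31.3,89.8,0,0,0,4],[-86,34.7,90,0,0,0,4],[-86,34.7,90,0,0,0,4]]]'

```text
time_s: 6.07
tcp_pos: [0.4791, -0.1242, 0.1352]
orientation: [2.603, 1.758, 0.001]
wrist_force: [-1.4, -0.7, 17.1]
gripper_width: 0.0093
grip_force: 22.1
```

```bash
python3 - <<'E'
from look import *
pose(); look('side',['leg_foot','leg_hinge','monitor'],'d.png')
E
```

```text
6.07 [ 0.4791 -0.1242  0.1352] [2.603e+00 1.758e+00 1.000e-03] [-1.4 -0.7 17.1] 0.009270368661975519 22.08297461271286 [-0.39  0.44  1.98 -0.    0.72 -0.  ]
side leg_foot [(0.68, [0.4786, -0.1238, 0.1452])]
side leg_hinge [(0.91, [0.4784, -0.1243, 0.0544])]
side monitor [(0.76, [0.5283, -0.1468, 0.0018])]
```

View pics/d.png

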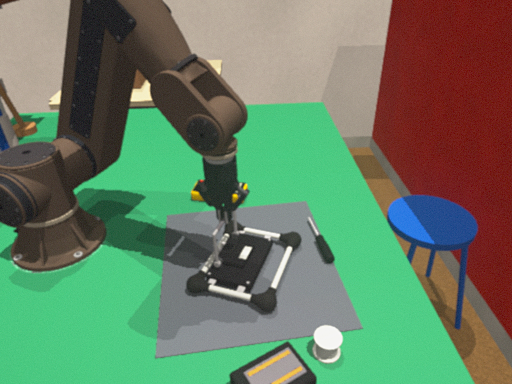

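play_rows --deltas '[[[-8,3,1,0,0,0,4],[-16,6.5,0,0,0,0,4],[-16,6.5,0,0,0,0,30],[-16,6.5,0,0,0,0,30],[-16,6.5,0,0,0,0,30],[-16,6.5,0,0,0,0,30],[-16,6.5,30,0,0,0,30],[-16,6.5,60,0,0,0,30],[-16,6.5,100,0,0,0,30],[60,-25,100,0,0,0,40],[100,-42,100,0,0,0,40],[135,-55,80,0,0,0,40],[135,-55,60,0,0,0,40],[135,-55,30,0,0,0,40],[135,-55,30,0,0,0,40],[135,-55,30,0,0,0,40]]]'

```text
time_s: 7.6
tcp_pos: [0.6146, -0.1795, 0.1618]
orientation: [-2.601, -1.756, 0.004]
wrist_force: [0.3, 0.7, 0.6]
gripper_width: 0.0401
grip_force: 0.0
```

```bash
python3 - <<'E'
from look import *
pose(); look('wrist',['leg_foot','top_tube','leg_hinge','monitor','foot_left','foot_right'],'e.png');look('side',['leg_foot','top_tube','leg_hinge','monitor','foot_left','foot_right'])
E
```

```text
7.6 [ 0.6146 -0.1795  0.1618] [-2.601 -1.756  0.004] [0.3 0.7 0.6] 0.04006804958449703 0.0 [-0.39  0.59  1.59 -0.    0.97 -0.  ]
wrist leg_foot [(0.83, [0.4537, -0.1183, 0.1363])]
wrist top_tube [(0.84, [0.6149, -0.1763, 0.0264])]
wrist leg_hinge [(0.83, [0.4788, -0.1254, 0.0504])]
wrist monitor [(0.6, [0.5286, -0.1445, 0.0009])]
wrist foot_left [(0.93, [0.4857, -0.0056, 0.0238])]
wrist foot_right [(0.83, [0.4055, -0.2185, 0.0206]), (0.29, [0.4893, -0.0077, 0.0217])]
side leg_foot [(0.91, [0.4546, -0.1123, 0.1409])]
side top_tube [(0.82, [0.6128, -0.1812, 0.022])]
side leg_hinge [(0.62, [0.4783, -0.125, 0.0511])]
side monitor [(0.73, [0.5299, -0.1484, 0.0016])]
side foot_left [(0.84, [0.4875, -0.0047, 0.0236]), (0.63, [0.613, -0.1812, 0.0224])]
side foot_right [(0.72, [0.4058, -0.2195, 0.0266])]
```

View pics/e.png

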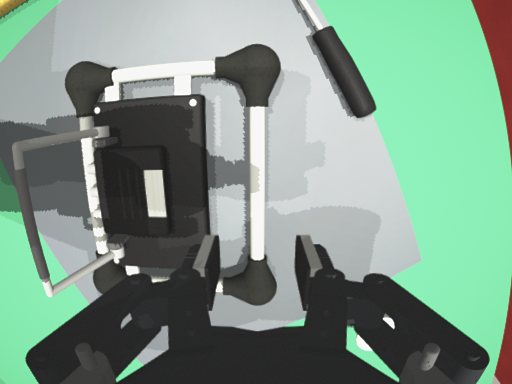

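The leg stands fully open: foot at about (30,220) in the wrist view, and the measured offset is near the 1.9 rad stop. The carrying tube at (258,185) lies under and between the fingers. I go down and grip lightly.

play_rows --deltas '[[[0,0,-40,0,0,0,40],[0,0,-80,0,0,0,40],[0,0,-115,0,0,0,40],[0,0,-135,0,0,0,40],[0,0,-145,0,0,0,40],[0,0,-153,0,0,0,40],[0,0,-153,0,0,0,40],[0,0,-153,0,0,0,40],[0,0,-153,0,0,0,9],[0,0,-153,0,0,0,9],[0,0,-153,0,0,0,9],[0,0,-153,0,0,0,9],[0,0,-153,0,0,0,9],[0,0,-153,0,0,0,9],[0,0,-153,0,0,0,9]]]' --newtons 25

```text
time_s: 9.55
tcp_pos: [0.616, -0.18, 0.0118]
orientation: [2.602, 1.757, 0.002]
wrist_force: [-1.7, 0.9, 7.9]
gripper_width: 0.0131
grip_force: 24.8
```

```bash
python3 - <<'E'
import numpy as np
def row(p,p0):
    p,p0=np.radians([p,p0]);d=180*(np.cos(p)-np.cos(p0));return [round(.927*d,1),round(-.375*d,1),round(180*(np.sin(p)-np.sin(p0)),1),0,0,0,9]
print([row(p,0) for p in np.arange(3,61,3)]);print([row(p,60) for p in list(np.arange(62.5,91,2.5))])
E
```

```text
[[np.float64(-0.2), np.float64(0.1), np.float64(9.4), 0, 0, 0, 9], [np.float64(-0.9), np.float64(0.4), np.float64(18.8), 0, 0, 0, 9], [np.float64(-2.1), np.float64(0.8), np.float64(28.2), 0, 0, 0, 9], [np.float64(-3.6), np.float64(1.5), np.float64(37.4), 0, 0, 0, 9], [np.float64(-5.7), np.float64(2.3), np.float64(46.6), 0, 0, 0, 9], [np.float64(-8.2), np.float64(3.3), np.float64(55.6), 0, 0, 0, 9], [np.float64(-11.1), np.float64(4.5), np.float64(64.5), 0, 0, 0, 9], [np.float64(-14.4), np.float64(5.8), np.float64(73.2), 0, 0, 0, 9], [np.float64(-18.2), np.float64(7.4), np.float64(81.7), 0, 0, 0, 9], [np.float64(-22.4), np.float64(9.0), np.float64(90.0), 0, 0, 0, 9], [np.float64(-26.9), np.float64(10.9), np.float64(98.0), 0, 0, 0, 9], [np.float64(-31.9), np.float64(12.9), np.float64(105.8), 0, 0, 0, 9], [np.float64(-37.2), np.float64(15.0), np.float64(113.3), 0, 0, 0, 9], [np.float64(-42.9), np.float64(17.3), np.float64(120.4), 0, 0, 0, 9], [np.float64(-48.9), np.float64(19.8), np.float64(127.3), 0, 0, 0, 9], [np.float64(-55.2), np.float64(22.3), np.float64(133.8), 0, 0, 0, 9], [np.flo
[... 395 characters left out ...]
, 0, 0, 9], [np.float64(-19.6), np.float64(7.9), np.float64(10.4), 0, 0, 0, 9], [np.float64(-26.4), np.float64(10.7), np.float64(13.3), 0, 0, 0, 9], [np.float64(-33.3), np.float64(13.5), np.float64(15.8), 0, 0, 0, 9], [np.float64(-40.2), np.float64(16.3), np.float64(18.0), 0, 0, 0, 9], [np.float64(-47.3), np.float64(19.1), np.float64(19.8), 0, 0, 0, 9], [np.float64(-54.5), np.float64(22.0), np.float64(21.4), 0, 0, 0, 9], [np.float64(-61.7), np.float64(24.9), np.float64(22.6), 0, 0, 0, 9], [np.float64(-68.9), np.float64(27.9), np.float64(23.4), 0, 0, 0, 9], [np.float64(-76.2), np.float64(30.8), np.float64(23.9), 0, 0, 0, 9], [np.float64(-83.4), np.float64(33.8), np.float64(24.1), 0, 0, 0, 9]]
```

play_rows --deltas '[[[0,0,9.5,0,0,0,9],[-1,0.5,19,0,0,0,9],[-2,1,28,0,0,0,9],[-3.5,1.5,37.5,0,0,0,9],[-5.5,2.5,46.5,0,0,0,9],[-8,3.5,55.5,0,0,0,9],[-11,4.5,64.5,0,0,0,9],[-14.5,6,73,0,0,0,9],[-18,7.5,81.5,0,0,0,9],[-22.5,9,90,0,0,0,9],[-27,11,98,0,0,0,9],[-32,13,106,0,0,0,9],[-37,15,113,0,0,0,9],[-43,17.5,120.5,0,0,0,9],[-49,20,127,0,0,0,9],[-55,22.5,134,0,0,0,9],[-62,25,140,0,0,0,9],[-69,28,145.5,0,0,0,9],[-76,30.5,151,0,0,0,9],[-83.5,33.5,156,0,0,0,9]]]'

```text
time_s: 11.22
tcp_pos: [0.5318, -0.1462, 0.1674]
orientation: [2.602, 1.757, 0.002]
wrist_force: [2.4, -0.0, -0.6]
gripper_width: 0.0126
grip_force: 24.4
```

```bash
python3 - <<'E'
from look import *
pose(); look('side',['leg_foot','top_tube','leg_hinge','foot_left','foot_right'],'f.png')
E
```

```text
11.22 [ 0.5318 -0.1462  0.1674] [2.602e+00 1.757e+00 2.000e-03] [ 2.4 -0.  -0.6] 0.012572214911810044 24.435848593711853 [-0.39  0.46  1.81  0.    0.86 -0.01]
side leg_foot [(0.7, [0.3556, -0.0733, 0.0934])]
side top_tube [(0.88, [0.5313, -0.1462, 0.1673])]
side leg_hinge [(0.62, [0.4331, -0.1048, 0.0686])]
side foot_left [(0.57, [0.4778, -0.0046, 0.0234])]
side foot_right [(0.83, [0.3971, -0.2178, 0.026])]
```

View pics/f.png

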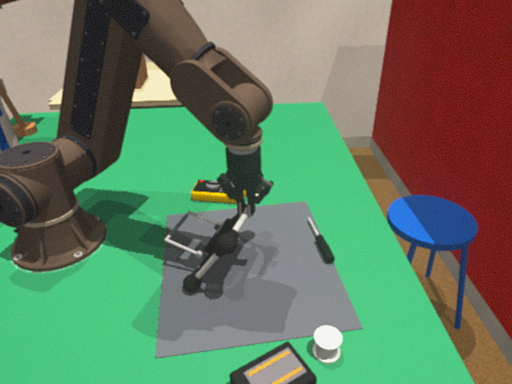

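Side view: the cage is raised to about 55–60°, lower guards on the mat near (192,283), tube in the fingers near (245,213). The tube may have slipped towards the finger tips, so I check that.

```bash
python3 - <<'E'
from look import *
pose(); look('wrist',['top_tube','foot_left','foot_right'],'g.png');look('top',['top_tube','foot_left','foot_right'])
E
```

```text
11.52 [ 0.5328 -0.1466  0.1667] [2.602e+00 1.757e+00 2.000e-03] [4.4 0.2 2.2] 0.012584711218378758 25.180002450942993 [-0.39  0.47  1.81  0.    0.86 -0.01]
wrist top_tube [(0.83, [0.5337, -0.1449, 0.1757])]
wrist foot_left [(0.9, [0.4822, -0.0028, 0.0235])]
wrist foot_right [(0.94, [0.3943, -0.2123, 0.0254])]
top top_tube [(0.63, [0.5334, -0.1468, 0.1697])]
top foot_left [(0.75, [0.4848, -0.0013, 0.0243])]
top foot_right []
```

View pics/g.png

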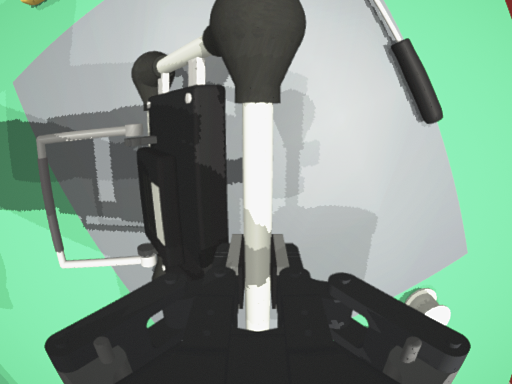

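play_rows --deltas '[[[-8,3,5,0,0,0,9],[-15.5,6.5,9,0,0,0,9],[-23.5,9.5,13,0,0,0,9],[-31.5,12.5,16.5,0,0,0,9],[-39.5,16,19.5,0,0,0,9],[-48,19.5,22,0,0,0,9],[-56.5,23,24,0,0,0,9],[-65,26,26,0,0,0,9],[-73.5,30,27,0,0,0,9],[-82,33,28,0,0,0,9],[-82,33,28,0,0,0,9],[-82,33,28,0,0,0,9]]]'

```text
time_s: 12.92
tcp_pos: [0.4491, -0.1129, 0.1945]
orientation: [-2.603, -1.758, 0.001]
wrist_force: [1.7, 0.0, 3.8]
gripper_width: 0.0127
grip_force: 26.6
```

```bash
python3 - <<'E'
from look import *
pose()
for c in ['side','wrist']: look(c,['top_tube','foot_left','foot_right','leg_hinge','leg_foot'],'h.png' if c=='side' else None)
pose()
E
```

```text
12.92 [ 0.4491 -0.1129  0.1945] [-2.603e+00 -1.758e+00  1.000e-03] [1.7 0.  3.8] 0.012673061832671577 26.642287373542786 [-0.39  0.31  1.99 -0.    0.84 -0.01]
side top_tube [(0.76, [0.4491, -0.1126, 0.2001])]
side foot_left [(0.66, [0.4684, 0.0015, 0.0207])]
side foot_right [(0.71, [0.3824, -0.2148, 0.0294]), (0.7, [0.459, -0.1167, 0.1104])]
side leg_hinge [(0.97, [0.4047, -0.0966, 0.0617])]
side leg_foot [(0.48, [0.3277, -0.0596, 0.0439])]
wrist top_tube [(0.78, [0.4504, -0.1134, 0.2047])]
wrist foot_left [(0.8, [0.4708, 0.0043, 0.0238]), (0.15, [0.4525, -0.1106, 0.2057])]
wrist foot_right []
wrist leg_hinge []
wrist leg_foot [(0.81, [0.3253, -0.0653, 0.0407])]
13.52 [ 0.4501 -0.1133  0.1943] [-2.604 -1.758  0.   ] [ 0.6 -0.3  6.3] 0.01259772998437629 26.806308031082153 [-0.39  0.31  1.98  0.    0.84 -0.01]
```

View pics/h.png

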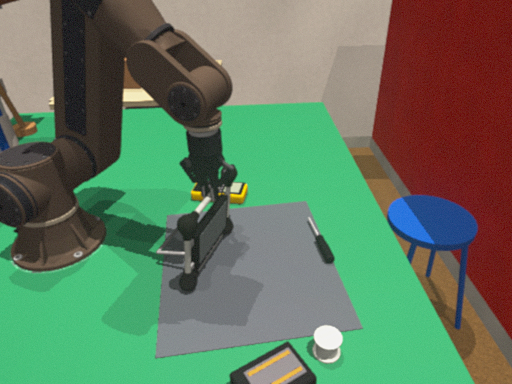

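Upright, leaning away by about 7° (tube at (207,200), guard at (188,280) in the side view). I correct it by moving the tube back over the feet.

play_rows --deltas '[[[-5,2,0.5,0,0,0,9],[-10,4,1,0,0,0,9],[-15,6,1,0,0,0,9],[-20,8,1,0,0,0,9],[-20,8,1,0,0,0,9],[-20,8,1,0,0,0,9]]]'

```text
time_s: 14.02
tcp_pos: [0.4294, -0.105, 0.1952]
orientation: [-2.603, -1.758, 0.001]
wrist_force: [0.9, 0.5, -0.7]
gripper_width: 0.0128
grip_force: 26.6
```

```bash
python3 - <<'E'
from look import *
pose()
for c in ['side','wrist','top']: look(c,['top_tube','foot_left','foot_right','leg_hinge','leg_foot'])
E
```

```text
14.02 [ 0.4294 -0.105   0.1952] [-2.603e+00 -1.758e+00  1.000e-03] [ 0.9  0.5 -0.7] 0.01284561915371643 26.608242094516754 [-0.39  0.28  2.03  0.    0.83 -0.01]
side top_tube [(0.72, [0.4265, -0.1076, 0.2014]), (0.63, [0.6804, -0.4034, -0.0018])]
side foot_left [(0.84, [0.4681, 0.0022, 0.0194])]
side foot_right [(0.79, [0.3858, -0.212, 0.0255])]
side leg_hinge [(0.96, [0.4016, -0.0927, 0.0596]), (0.43, [0.5305, -0.13, 0.0018])]
side leg_foot [(0.58, [0.3232, -0.0584, 0.0314]), (0.4, [0.3999, -0.0935, 0.0581])]
wrist top_tube [(0.76, [0.4291, -0.1053, 0.2056])]
wrist foot_left []
wrist foot_right [(0.22, [0.3198, -0.065, 0.0262])]
wrist leg_hinge [(0.51, [0.5275, -0.1221, 0.0002]), (0.26, [0.727, -0.0608, 0.0025])]
wrist leg_foot [(0.87, [0.3211, -0.0646, 0.0279])]
top top_tube [(0.63, [0.4318, -0.1057, 0.2025])]
top foot_left [(0.95, [0.4734, 0.0017, 0.0219])]
top foot_right []
top leg_hinge [(0.95, [0.3985, -0.0938, 0.0564])]
top leg_foot [(0.78, [0.3182, -0.0672, 0.0321])]
```

Plumb to within about 1°, with both feet at mat height. I tighten the grip and press down lightly.

play_rows --deltas '[[[0,0,-0.5,0,0,0,9],[0,0,-1,0,0,0,9],[0,0,-1,0,0,0,9],[0,0,-1,0,0,0,9],[0,0,-1,0,0,0,9],[0,0,-1,0,0,0,9],[0,0,-1,0,0,0,9],[0,0,-1,0,0,0,9],[0,0,-1,0,0,0,9],[0,0,-1,0,0,0,9]]]' --newtons 80

```text
time_s: 15.75
tcp_pos: [0.4307, -0.1056, 0.1953]
orientation: [2.602, 1.757, 0.002]
wrist_force: [1.5, 1.1, 7.3]
gripper_width: 0.0107
grip_force: 78.3
```

```bash
python3 - <<'E'
from look import *
pose()
for c in ['side','top']: look(c,['top_tube','foot_left','foot_right','leg_hinge','leg_foot'],'i.png' if c=='side' else None)
pose()
E
```

```text
15.75 [ 0.4307 -0.1056  0.1953] [2.602e+00 1.757e+00 2.000e-03] [1.5 1.1 7.3] 0.01074185576564266 78.30615878105164 [-0.39  0.28  2.03  0.    0.83 -0.01]
side top_tube [(0.64, [0.4309, -0.1083, 0.1988]), (0.33, [0.3218, -0.0598, 0.0305])]
side foot_left [(0.93, [0.4664, 0.0021, 0.022]), (0.25, [0.3189, -0.0599, 0.034])]
side foot_right [(0.74, [0.387, -0.2115, 0.0289]), (0.74, [0.3207, -0.0621, 0.0342])]
side leg_hinge [(0.8, [0.4008, -0.096, 0.0589])]
side leg_foot [(0.72, [0.3233, -0.0593, 0.0333])]
top top_tube [(0.69, [0.5305, -0.1263, -0.0002]), (0.63, [0.4274, -0.1073, 0.2015])]
top foot_left [(0.83, [0.4728, -0.0, 0.0234])]
top foot_right []
top leg_hinge [(0.86, [0.3976, -0.096, 0.0602])]
top leg_foot [(0.68, [0.5668, -0.4791, 0.0003]), (0.67, [0.3215, -0.0653, 0.0332])]
16.35 [ 0.4307 -0.1056  0.1953] [2.602e+00 1.757e+00 2.000e-03] [1.5 0.6 6.7] 0.010567358967774132 78.30595135688782 [-0.39  0.28  2.03  0.    0.83 -0.01]
```

View pics/i.png

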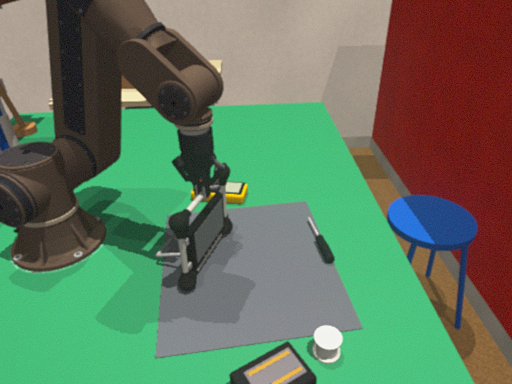

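Side view: the monitor stands plumb, tube at (207,195) above its guards at (187,280), and it is held firmly with the leg open and clear of the mat. I hand in.

```bash
python3 -c "
from plant import env
print(env.close_job())"
```

```text
the job is handed in; nothing more can be done
None
```

The job is handed in at about 16 s on the robot's clock: the leg is sprung fully open, and the monitor stands on its two lower guards, measured within about 2° of plumb, still gripped by the carrying tube at about 78 N, with nothing else on the bench touched.

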